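Put the stacked returns back into stock

ROBOT

A 6-joint arm with a two-finger parallel gripper is mounted at the origin on the work surface. World frame = base frame: x ahead of the robot, y to its left, z up, the work surface at z = 0. Lengths are in m, angles in degrees, forces in N, time in s.
With the tool pointing down it reaches from about 0.4 to 0.825 m from the base axis. Payload 7 kg.
Tool frame: the origin (TCP) lies at the very end of the fingers, on their centre line; the grasp point (between the pads) lies hold_point_z behind it (hold_point_z is the distance from the TCP to the grasp point, in m); z points along the fingers, y is the line along which they close (so a half turn about z gives the same grasp; the last joint's range is limited). The gripper opens to 88 mm and grips with 3 to 60 N. Pads are 19 mm wide; open, the fingers measure 130 mm over their backs; the gripper's body (78 mm by 193 mm) begins 47 mm behind the grasp point.
Start: joints at [89.559, 20.546, 0.682, 0, -70.136, -16.507], TCP at [0.197, 0.646, 0.198] pointing down, gripper open.
Joint ranges: [-176.03, 176.03], [-82.01, 121.73], [-58.28, 71.71], [-173.87, 95.51], [-174.79, -0.11], [-173.66, 173.66]. Speed limits (degrees/s): [136.94, 136.94, 172.46, 180, 180, 180].

INTERFACE

Orientations are given as [roll, pitch, yaw] about the fixed x, y, z axes, in that order (R = Rz(yaw) Ry(pitch) Rx(roll)).
In Python, from plant import get_obs, snapshot, close_job, hold_point_z gives the robot as it stands.
- The arm moves only by the tool play_rows, never from a script. Its argument "commands" is a list that holds one entry, the list of rows, each a list of 7 numbers: the shift along the tool's x, y, z in cm, then the turn, a rotation vector about the tool's x, y, z in degrees, then the opening, from 0 (shut) to 1 (fully open). In form: [[[x, y, z, ax, ay, az, fingers], ...]]. A call has 1 to 20 rows; each row is the pose to reach, as a shift and turn from the pose commanded when the call began, along the tool's axes at that moment; what a row does not reach only later rows make up. A row lasts 1/12 s, in which the tool goes at most 41.7 mm and 7.16 degrees, less where a joint would pass 70% of its speed; a pose out of reach is approached as far as the arm can. A call with a gripper value outside its range is refused whole. The fingers move at their own pace and stop on an object; the grip force is fixed at half the most. Time passes only in rows, so rows that repeat a pose let the fingers close. It gives the time, the measured TCP pose, the force, the opening and the grip force at its end, in the units of the state.
- get_obs(): the state, without advancing time (a new reading comes with each control period).
- snapshot(name): name is "scene" or "top" or "wrist"; returns a dict with "frame" (420x560x3 uint8, red, green, blue), "camera_matrix" (3x3 intrinsics, pixels), "dist" ([k1, k2, p1, p2, k3] as OpenCV has them; the pictures are not rectified), "origin" and "attitude" of the camera in the world. Camera axes: x right, y down, z forward; pixel columns grow to the right and rows downward; lengths in m; the calibration is good to about 2 mm. A picture is of the moment at which its call begins. There is no depth.
- close_job(): hands the job in; it is judged then, once.
The state is a dict: "clock": time; "joint_pos": joint angles; "qvel": joint speeds; "tau": joint torques, N m; "tool_pos": TCP position; "orientation": TCP orientation; "force": force on the tool from outside, world axes, zero at the start; "moment": the same for the moment, N m; "opening": finger opening in m; "gripper_force": force on a finger pad.
Only numpy, scipy, OpenCV 4.12 (cv2) and the standard library are available. Lean on these libraries where they do the work, as an engineer would, in place of code of your own. Each camera call takes 0.05 s, during which the arm holds its last target. There are 200 camera calls.

TASK

Some returned towing parts have been left stacked on a drilled steel plate in the middle of the bench: a hitch ball standing on one of the two rings (a round roller bearing and a square collar), and both rings lying on the plate. Take the stack apart and put each of the four parts, plate included, back into the stock tray that already holds its own kind, lying flat on the tray's floor beside the stock (the ball upright on its base). Set each part down, do not let it drop, and leave everything released.

Things in the scene. Friction and masses are not known exactly. Their poses are not given: they have to be found in the camera images.
- ball: Chromed body of an interchangeable hitch ball: a 47.6 mm ball on a round base flange 44 mm across and 7 mm thick, flat top with a bore, 55 mm high in all. Origin: centre of the base's underside; z up; the ball's centre (its widest, where to grip) is 34 mm above the origin. 0.25 to 0.5 kg. At the start it stands on the bearing or on the collar, whichever of them lies there.
- bearing: Bright steel tapered roller bearing: a flat round ring 62 mm across, 18 mm high, with a 30 mm bore and a circle of rollers. Origin: centre of its underside; z up. 0.17 to 0.35 kg. At the start it lies on one end of the plate.
- collar: Dark grey, uncoated steel square weld-on receiver collar: 60 by 60 mm, 18 mm high, with a 32 mm square bore. Origin: centre of its underside; x and y square to its sides; z up. 0.25 to 0.5 kg. At the start it lies on the other end of the plate, within about 6 degrees of square to it.
- plate: Black flat steel backing plate with five bolt holes: 150 mm long (its x) by 50 mm wide (its y), 10 mm thick. Origin: centre of its underside; z up. 0.4 to 0.8 kg. It lies flat on the bench under the rings, whose centres are about 38 mm either side of its middle along its x; the rings stand out over its long sides by about 5 mm.
- tray_ball: Fixed grey steel stock tray, 176 (x) by 134 mm (y) outside, 170 by 128 inside; floor 2 mm thick, low lip to 12 mm above the bench. Origin: centre of its underside; +x points away from the robot (yaw up to 9 degrees). Two hitch balls stand side by side at its far end (57 mm high); the floor from x = -85 to +32 mm is free, full width.
- tray_bearing: Fixed grey steel stock tray, 176 (x) by 134 mm (y) outside, 170 by 128 inside; floor 2 mm thick, low lip to 12 mm above the bench. Origin: centre of its underside; +x points away from the robot (yaw up to 9 degrees). Three bearings lie at its far end, one atop another (38 mm high); the floor from x = -85 to +20 mm is free, full width.
- tray_collar: Fixed grey steel stock tray, 176 (x) by 134 mm (y) outside, 170 by 128 inside; floor 2 mm thick, low lip to 12 mm above the bench. Origin: centre of its underside; +x points away from the robot (yaw up to 9 degrees). Three square collars lie at its far end, one atop another (38 mm high); the floor from x = -85 to +20 mm is free, full width.
- tray_plate: Fixed grey steel stock tray, 176 (x) by 134 mm (y) outside, 170 by 128 inside; floor 2 mm thick, low lip to 12 mm above the bench. Origin: centre of its underside; +x points away from the robot (yaw up to 9 degrees). Two plates stand on edge along its +y side (52 mm high); the floor from y = -64 to +43 mm is free; the plate fits there only with its length along x.
There are look-alikes about, which are no part of the job. What is shaped like the collar but green or purple is not meant. What is shaped like the bearing but blue or yellow is not meant.

How it is judged (in metres and radians):
At the end, for the whole second after the job is handed in: Ball, bearing, collar and plate are each in the tray that holds its own kind, within the lips, resting on the tray's floor (underside within 4 mm of the floor) and flat or upright (within 3.4 degrees), released and at rest (x of ball in the frame of tray_ball between -0.086 and 0.086 m and y of ball in the frame of tray_ball between -0.065 and 0.065 m and z of ball in the frame of tray_ball between -0.002 and 0.006 m and angle between each of ball, bearing, collar, plate's own z axis and vertical below 0.06 rad and linear speed of each of ball, bearing, collar, plate below 0.02 m/s and angular speed of each of ball, bearing, collar, plate below 0.1 rad/s and x of bearing in the frame of tray_bearing between -0.086 and 0.086 m and y of bearing in the frame of tray_bearing between -0.065 and 0.065 m and z of bearing in the frame of tray_bearing between -0.002 and 0.006 m and x of collar in the frame of tray_collar between -0.086 and 0.086 m and y of collar in the frame of tray_collar between -0.065 and 0.065 m and z of collar in the frame of tray_collar between -0.002 and 0.006 m and x of plate in the frame of tray_plate between -0.086 and 0.086 m and y of plate in the frame of tray_plate between -0.065 and 0.065 m and z of plate in the frame of tray_plate between -0.002 and 0.006 m); the robot touches nothing.
It fails at once if the ball is dropped (let go in the air, it falls faster than 0.5 m/s: more than about 13 mm) (linear speed of ball above 0.5 m/s and contact force between ball and the fingers below 0.1 N).
It fails at once if the bearing is dropped (let go in the air, it falls faster than 0.5 m/s: more than about 13 mm) (linear speed of bearing above 0.5 m/s and contact force between bearing and the fingers below 0.1 N).
It fails at once if the collar is dropped (let go in the air, it falls faster than 0.5 m/s: more than about 13 mm) (linear speed of collar above 0.5 m/s and contact force between collar and the fingers below 0.1 N).
It fails at once if the plate is dropped (let go in the air, it falls faster than 0.5 m/s: more than about 13 mm) (linear speed of plate above 0.5 m/s and contact force between plate and the fingers below 0.1 N).
It also fails if it takes over 112 s, if anything falls off the work surface, if the arm or the gripper's body presses on something with over 40 N, if the wrist force passes 120 N, or if a joint passes its speed limit or range.

## Working session

There is one attempt and no reset: what is moved stays moved. The work goes in short steps, Python scripts to look and compute and a tool call to move; the robot and the scene stay as the last step left them, time stands still between calls to the robot, and variables do not carry over. Pictures are saved under pics/ and viewed, at most 14 in all, crops included, and the job is handed in when it is done.

Besides the shell and the picture viewer there is one more tool, called after "Request:" as name(argument=value, ...), one argument or row to a line, values as JSON. play_rows: Moves the arm, as the interface text tells. Its arguments: {"type":"object","properties":{"commands":{"type":"array","items":{"type":"array","items":{"type":"array","items":{"type":"number"}}}}},"required":["commands"]}

```bash
mkdir -p pics
cat > h.py <<'E'
import numpy as np, cv2
from scipy.spatial.transform import Rotation as R
from plant import get_obs, snapshot, close_job, hold_point_z
def att(s):
    a=np.array(s["attitude"],float)
    return a if a.shape==(3,3) else R.from_euler('xyz',a,degrees=True).as_matrix()
def save(name,fn):
    s=snapshot(name); cv2.imwrite('pics/'+fn+'.png',s["frame"][:,:,::-1])
    np.savez('pics/'+fn+'.npz',K=s["camera_matrix"],d=s["dist"],o=s["origin"],A=att(s)); return s
def pw(fn,uv,z):
    c=np.load('pics/'+fn+'.npz'); p=cv2.undistortPoints(np.array(uv,float).reshape(-1,1,2),c['K'],c['d'])[:,0]
    r=np.c_[p,np.ones(len(p))]@c['A'].T; o=c['o']
    z=np.broadcast_to(z,len(p)); return o+r*((z-o[2])/r[:,2])[:,None]
def crop(fn,x0,y0,x1,y1,k,out):
    im=cv2.imread('pics/'+fn+'.png')[y0:y1,x0:x1]; cv2.imwrite('pics/'+out+'.png',cv2.resize(im,None,fx=k,fy=k,interpolation=cv2.INTER_CUBIC))
def shift(target,yaw):  # target TCP world pos, yaw of tool (roll 180): tool-frame shift cm, turn deg
    o=get_obs(); R0=R.from_euler('xyz',o['orientation'],degrees=True)
    print('shift cm',np.round(R0.inv().apply(np.array(target)-o['tool_pos'])*100,2),'rot',np.round((R0.inv()*R.from_euler('xyz',[180,0,yaw],degrees=True)).as_rotvec(degrees=True),1))
E
python3 - <<'E'
from h import *
a=save('top','top0'); b=save('scene','scene0')
print(a['attitude'],a['origin'],a['camera_matrix'],get_obs(),hold_point_z)
i=np.vstack([cv2.imread('pics/top0.png')]);cv2.imwrite('pics/top0b.png',cv2.resize(i,(800,600),interpolation=cv2.INTER_CUBIC))
E
```

```text
[-169.77508615    0.20496472  -90.57225273] [ 0.2433119  -0.00263189  1.29723165] [[415.0182972    0.         285.98693212]
 [  0.         415.0182972  207.44642284]
 [  0.           0.           1.        ]] {'clock': 0.1, 'joint_pos': array([ 8.95605588e+01,  2.05877471e+01,  6.40011717e-01, -1.76462051e-02,
       -7.01374587e+01, -1.65070811e+01]), 'qvel': array([-0.0772407 , -0.01029226,  0.08090032,  0.04790907,  0.01480318,
       -0.05948145]), 'tau': array([-1.34024787e-03, -5.84164953e+01,  2.93750435e+01,  7.01558903e+00,
        1.01313862e-02, -4.87436625e-05]), 'tool_pos': array([0.1966366 , 0.64521967, 0.19721952]), 'orientation': array([ 1.79913603e+02, -8.30291008e-03, -1.69525239e+01]), 'force': array([-0.11408727,  0.3833355 , -0.63208227]), 'moment': array([ 0.01927436, -0.0390225 , -0.06983546]), 'gripper_force': 0.0, 'opening': 0.08785805242793299} 0.0188
```

View pics/top0b.png

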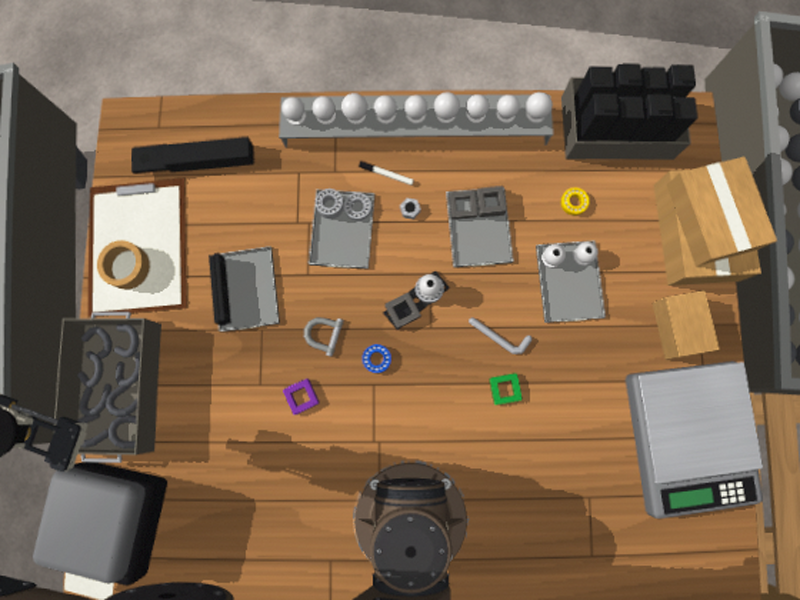

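View pics/scene0.png

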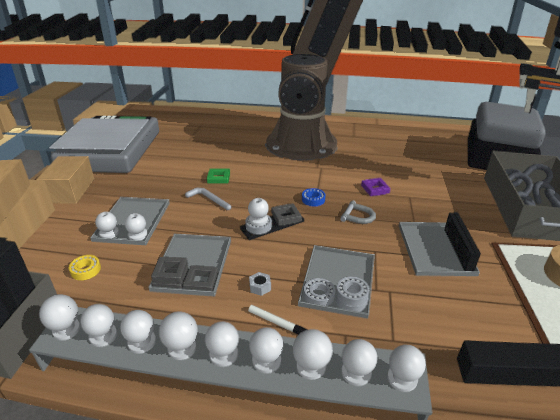

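The top view (800 px wide) shows the stack at about (418,300): a ball at (430,287) on a ring and a dark grey collar at (403,309). The bearing tray is at (342,228), the collar tray at (480,227), the ball tray at (572,283) and the plate tray at (246,288). The look-alikes are blue (377,358), yellow (575,200), purple (301,396) and green (505,389). Next I'll enlarge the trays and the stack.

Run:
```python
from h import *
crop('top0',140,120,440,240,2.6667,'c1')
crop('top0',255,175,335,235,10,'c2')
```

```text
(no output)
```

View pics/c1.png

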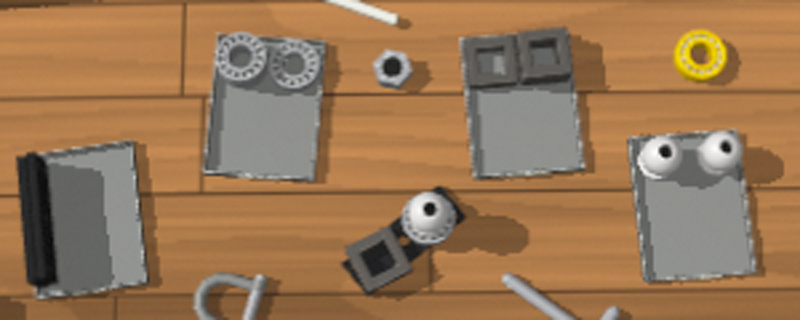

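View pics/c2.png

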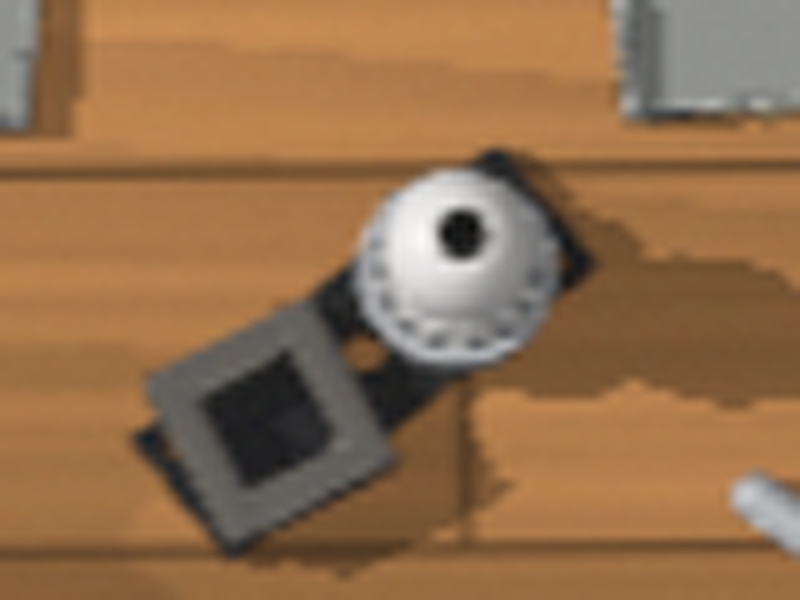

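```bash
cat >> h.py <<'E'
def c1(p,fn='top0',x0=140,y0=120,k=2.6667,z=0.0): return pw(fn,(np.array(p,float)+.5)/k-.5+[x0,y0],z)
E
python3 - <<'E'
from h import *
np.set_printoptions(precision=4,suppress=True)
k=dict(x0=255,y0=175,k=10)
c=c1([(148,383),(312,300),(397,462),(235,548)],z=.028,**k); print('collar',c.mean(0)); e=c[1]-c[0],c[2]-c[3],c[3]-c[0],c[2]-c[1]
print([ (np.hypot(*v[:2]),np.degrees(np.arctan2(v[1],v[0]))) for v in e])
print('ball',c1([(462,234)],z=.083,**k))
b=c1([(458,267)],z=.028,**k);print('bearing~',b)
p=c1([(490,150),(597,262),(133,436),(228,552)],z=[.01]*4,**k);print('plate',p,p.mean(0)); v=p[:2].mean(0)-p[2:].mean(0);print(np.hypot(*v[:2]),np.degrees(np.arctan2(v[1],v[0])))
for n,q in dict(plate=[(17,157),(134,142),(148,285),(38,298)],bearing=[(217,34),(327,40),(313,181),(204,172)],collar=[(461,38),(572,28),(585,170),(475,178)],ball=[(627,138),(740,130),(757,273),(644,283)]).items():
  w=c1(q,z=.012); a=w[0]-w[3];b=w[1]-w[2];t=w[0]-w[1]
  print(n,w.mean(0)[:2],[np.round((np.hypot(*v[:2]),np.degrees(np.arctan2(v[1],v[0]))),3) for v in(a,b,t)])
E
```

```text
collar [0.4429 0.0127 0.028 ]
[(np.float64(0.05718863771172425), np.float64(-63.35826828995192)), (np.float64(0.05667408397281132), np.float64(-62.426649060546644)), (np.float64(0.058243178868178), np.float64(-152.78206770860726)), (np.float64(0.057318799077035534), np.float64(-153.29462089925684))]
ball [[ 0.4907 -0.0448  0.083 ]]
bearing~ [[ 0.4914 -0.0453  0.028 ]]
plate [[ 0.5327 -0.0567  0.01  ]
 [ 0.4961 -0.0899  0.01  ]
 [ 0.442   0.0569  0.01  ]
 [ 0.4051  0.0273  0.01  ]] [ 0.469  -0.0156  0.01  ]
0.1469053341546781 -51.789398946455506
plate [0.4965 0.3643] [array([ 0.175, 11.192]), array([0.175, 7.269]), array([ 0.143, 96.647])]
bearing [0.6342 0.1491] [array([ 0.174, -3.952]), array([ 0.177, -5.334]), array([ 0.135, 85.885])]
collar [ 0.6349 -0.1629] [array([0.176, 4.144]), array([0.179, 2.561]), array([ 0.137, 94.966])]
ball [ 0.5063 -0.3607] [array([0.176, 3.746]), array([0.175, 2.792]), array([ 0.139, 93.729])]
```

Run:
```python
from h import *
shift((.47,-.02,.25),-51)
```

```text
shift cm [45.55 55.67 -5.19] rot [ 0.1 -0.  34. ]
```

Request:
play_rows(
  commands=[
    [[45.5, 55.7, -5.2, 0, 0, 34, 1], [45.5, 55.7, -5.2, 0, 0, 34, 1], [45.5, 55.7, -5.2, 0, 0, 34, 1], [45.5, 55.7, -5.2, 0, 0, 34, 1], [45.5, 55.7, -5.2, 0, 0, 34, 1], [45.5, 55.7, -5.2, 0, 0, 34, 1], [45.5, 55.7, -5.2, 0, 0, 34, 1], [45.5, 55.7, -5.2, 0, 0, 34, 1], [45.5, 55.7, -5.2, 0, 0, 34, 1], [45.5, 55.7, -5.2, 0, 0, 34, 1], [45.5, 55.7, -5.2, 0, 0, 34, 1], [45.5, 55.7, -5.2, 0, 0, 34, 1], [45.5, 55.7, -5.2, 0, 0, 34, 1], [45.5, 55.7, -5.2, 0, 0, 34, 1], [45.5, 55.7, -5.2, 0, 0, 34, 1], [45.5, 55.7, -5.2, 0, 0, 34, 1], [45.5, 55.7, -5.2, 0, 0, 34, 1], [45.5, 55.7, -5.2, 0, 0, 34, 1], [45.5, 55.7, -5.2, 0, 0, 34, 1], [45.5, 55.7, -5.2, 0, 0, 34, 1]],
  ],
)

```text
clock: 1.77
tool_pos: [0.4694, -0.0207, 0.2495]
orientation: [179.9, 0.0, -51.1]
force: [0.0, 0.5, -0.3]
opening: 0.088
gripper_force: 0.0
```

Request:
play_rows(
  commands=[
    [[0, 0, 0, 0, 0, 0, 1], [0, 0, 0, 0, 0, 0, 1], [0, 0, 0, 0, 0, 0, 1]],
  ],
)

```text
clock: 2.02
tool_pos: [0.4694, -0.0188, 0.2501]
orientation: [-180.0, 0.0, -50.8]
force: [-0.6, -0.3, 0.1]
opening: 0.0874
gripper_force: 0.0
```

Run:
```python
from h import *
s=save('wrist','w1'); print(s['origin'],s['attitude'],get_obs()['joint_pos'])
crop('w1',0,0,560,420,1.4285,'w1b')
```

```text
[ 0.51834202 -0.07873023  0.4367224 ] [ 1.63546224e+02  9.92776703e-03 -1.40822274e+02] [ 2.17924521e+01 -1.14322474e+00 -1.91863065e+01 -3.29295334e-03
 -7.19440525e+01  1.73655915e+01]
```

View pics/w1b.png

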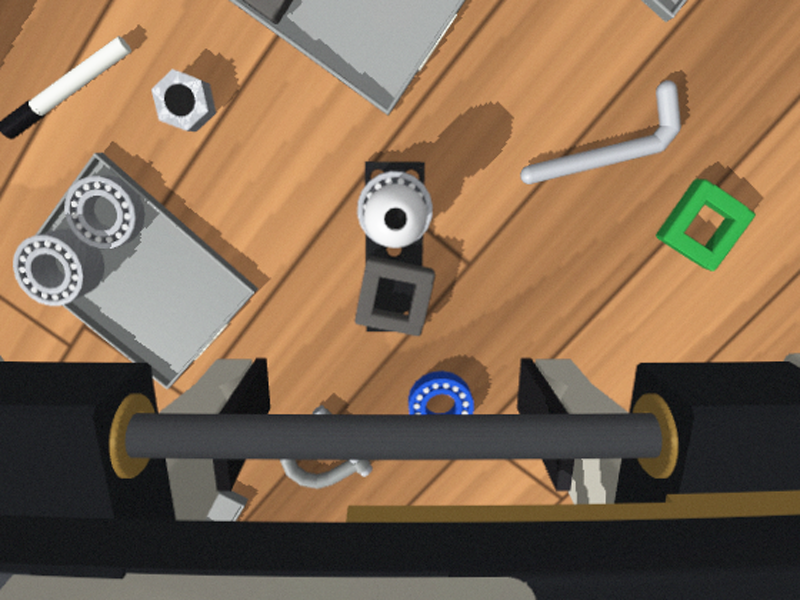

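The wrist view (800 px wide) shows the ball with its bore at (395,218), standing on the bearing. The dark grey collar is at (395,298), and the plate lies vertical in the picture. I'll enlarge the stack to confirm, and measure from that.

Run:
```python
from h import *
crop('w1',230,105,330,240,4.44,'c3')
```

```text
(no output)
```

View pics/c3.png

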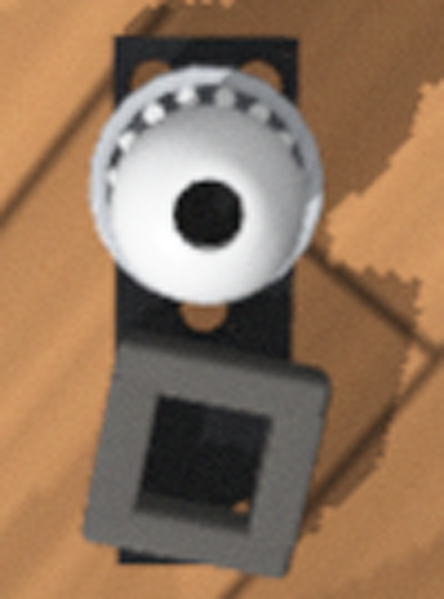

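Run:
```python
from h import *
np.set_printoptions(precision=4,suppress=True)
k=dict(fn='w1',x0=230,y0=105,k=4.44)
c=c1([(119,364),(327,390),(287,577),(84,540)],z=.028,**k); print('collar',c.mean(0)); e=c[1]-c[0],c[2]-c[3],c[3]-c[0],c[2]-c[1]
print([ (np.hypot(*v[:2]),np.degrees(np.arctan2(v[1],v[0]))) for v in e])
print('ball',c1([(208,214)],z=.083,**k))
b=c1([(90,190),(323,190),(206,67)],z=.028,**k);print('bearing',b,b[:2].mean(0))
p=c1([(115,38),(298,38),(119,562)],z=.01,**k);print('plate',p); v=p[0]-p[2];print(np.hypot(*v[:2]),np.degrees(np.arctan2(v[1],v[0])),(p[1]+p[2])[:2]/2)
shift((.4907,-.0448,.043),-51)
```

```text
collar [0.4421 0.014  0.028 ]
[(np.float64(0.0569866908585536), np.float64(-148.10926291309642)), (np.float64(0.05811181719968311), np.float64(-151.7630901387473)), (np.float64(0.05148152521924129), np.float64(117.3228154191126)), (np.float64(0.05510822508846024), np.float64(118.67323692591862))]
ball [[ 0.4901 -0.0461  0.083 ]]
bearing [[ 0.5137 -0.0264  0.028 ]
 [ 0.4663 -0.0651  0.028 ]
 [ 0.51   -0.07    0.028 ]] [ 0.49   -0.0457  0.028 ]
plate [[ 0.5332 -0.0601  0.01  ]
 [ 0.4953 -0.091   0.01  ]
 [ 0.4402  0.0558  0.01  ]]
0.14861462516862736 -51.25203966859532 [ 0.4678 -0.0176]
shift cm [ 3.35 -0.01 20.71] rot [-0.  -0.   0.2]
```

Request:
play_rows(
  commands=[
    [[3.4, 0.05, 4, 0, 0, 0, 1], [3.4, 0.05, 8, 0, 0, 0, 1], [3.4, 0.05, 12, 0, 0, 0, 1], [3.4, 0.05, 15, 0, 0, 0, 1], [3.4, 0.05, 18, 0, 0, 0, 1], [3.4, 0.05, 19.5, 0, 0, 0, 1], [3.4, 0.05, 20.3, 0, 0, 0, 1], [3.4, 0.05, 20.7, 0, 0, 0, 1], [3.4, 0.05, 20.7, 0, 0, 0, 1], [3.4, 0.05, 20.7, 0, 0, 0, 1], [3.4, 0.05, 20.7, 0, 0, 0, 0.3], [3.4, 0.05, 20.7, 0, 0, 0, 0.3], [3.4, 0.05, 20.7, 0, 0, 0, 0.3], [3.4, 0.05, 20.7, 0, 0, 0, 0.3], [3.4, 0.05, 20.7, 0, 0, 0, 0.3], [3.4, 0.05, 20.7, 0, 0, 0, 0.3], [3.4, 0.05, 20.7, 0, 0, 0, 0.3], [3.4, 0.05, 20.7, 0, 0, 0, 0.3], [3.4, 0.05, 20.7, 0, 0, 0, 0.3]],
  ],
)

```text
clock: 3.65
tool_pos: [0.4904, -0.0466, 0.0429]
orientation: [180.0, 0.0, -51.0]
force: [1.0, -0.8, -1.6]
opening: 0.0402
gripper_force: 27.2
```

Run:
```python
from h import *
print(get_obs()['gripper_force'],get_obs()['joint_pos'])
c=np.array([.5063,-.3607]);y=np.radians(3.3);p=c+[-.035*np.cos(y),-.035*np.sin(y)];print(p)
shift((*p,.10),3.3)
```

```text
27.157215178012848 [ 1.74808735e+01  1.29051080e+01 -3.35096634e+01 -5.17153542e-05
 -4.36214702e+01  2.15657578e+01]
[ 0.47135804 -0.36271474]
shift cm [23.35 21.39 -5.71] rot [  0.    0.  -54.3]
```

The opening reads 40 mm where the ball is 47.6 mm wide, so I'll look before lifting.

Run:
```python
from h import *
save('wrist','w2');save('scene','s2')
a=cv2.imread('pics/w2.png')[200:420,160:420];b=cv2.imread('pics/s2.png')[160:270,205:335]
cv2.imwrite('pics/m2.png',np.hstack([cv2.resize(a,(400,338)),cv2.resize(b,(400,338),interpolation=cv2.INTER_CUBIC)]))
print(get_obs()['opening'])
```

```text
0.04063049666257899
```

View pics/m2.png

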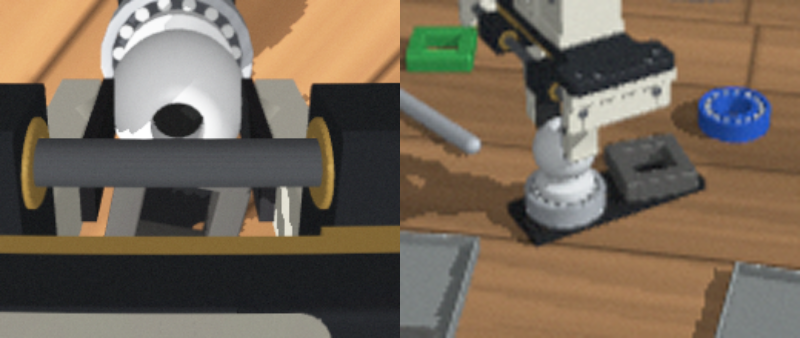

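Run:
```python
from h import *
o=get_obs()['tool_pos'];print(o)
for uv,z in [((275.7,278),.083),((275.7,278),.06),((275.7,220),.028)]:
  p=pw('w2',[uv],z)[0]; d=p-o;u=np.radians(-51);print(p,'toolx',d@[np.cos(u),np.sin(u),0],'tooly',d@[np.sin(u),-np.cos(u),0])
crop('w2',200,200,360,320,5,'c4')
```

```text
[ 0.4904097  -0.04663994  0.04287173]
[ 0.4911763  -0.04781065  0.083     ] toolx 0.0013922447361204345 tooly 0.0001409919983229185
[ 0.4836096  -0.03858029  0.06      ] toolx -0.010542965763459599 tooly 0.000212567709789278
[ 0.49780342 -0.05616102  0.028     ] toolx 0.012052283780298175 tooly 0.00024580695237504373
```

View pics/c4.png

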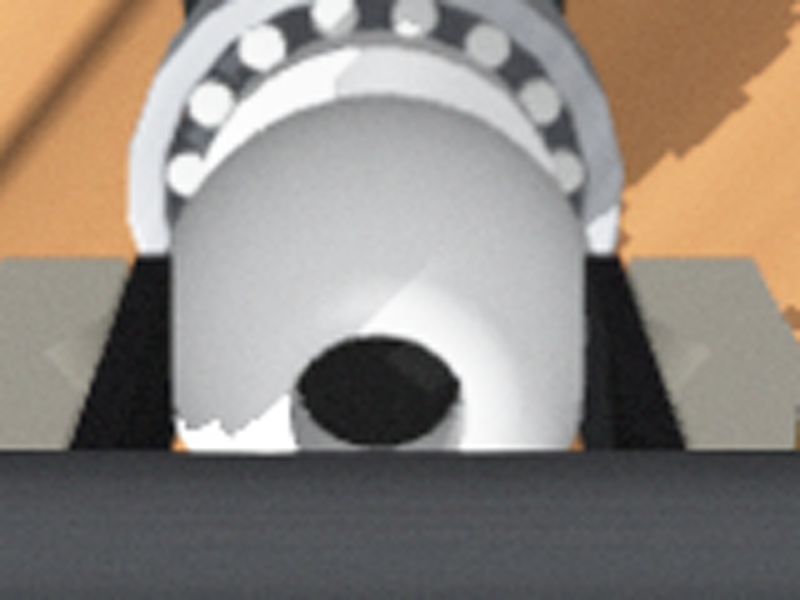

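The ball is centred and upright between the pads: its bore lies about 1 mm from the finger centre line. The pads are simply soft, so I'll lift.

Request:
play_rows(
  commands=[
    [[0, 0, -1, 0, 0, 0, 0.3], [0, 0, -3, 0, 0, 0, 0.3], [0, 0, -6, 0, 0, 0, 0.3], [2.3, 2.1, -6, 0, 0, -5, 0.3], [4.7, 4.3, -6, 0, 0, -10, 0.3], [7, 6.4, -6, 0, 0, -16, 0.3], [9.3, 8.6, -6, 0, 0, -22, 0.3], [11.7, 10.7, -6, 0, 0, -28, 0.3], [14, 12.8, -6, 0, 0, -34, 0.3], [16.3, 15, -6, 0, 0, -40, 0.3], [18.7, 17.1, -6, 0, 0, -46, 0.3], [21, 19.3, -6, 0, 0, -52, 0.3], [22.5, 20.7, -6, 0, 0, -54, 0.3], [23.4, 21.4, -6, 0, 0, -54, 0.3], [23.4, 21.4, -6, 0, 0, -54, 0.3], [23.4, 21.4, -6, 0, 0, -54, 0.3], [23.4, 21.4, -6, 0, 0, -54, 0.3]],
  ],
)

```text
clock: 5.17
tool_pos: [0.4716, -0.3622, 0.1026]
orientation: [-180.0, 0.0, 3.0]
force: [-0.2, 0.4, -2.8]
opening: 0.0393
gripper_force: 26.0
```

Run:
```python
from h import *
shift((.4714,-.3627,.017),3.3)
s=save('wrist','w3'); save('top','t3')
a=cv2.imread('pics/w3.png');b=cv2.resize(cv2.imread('pics/t3.png')[150:260,240:440],(560,308),interpolation=cv2.INTER_CUBIC)
cv2.imwrite('pics/m3.png',cv2.resize(np.vstack([a[:,:],b[:170]]),(560,590)))
```

```text
shift cm [-0.02  0.06  8.56] rot [-0.   0.  -0.3]
```

View pics/m3.png

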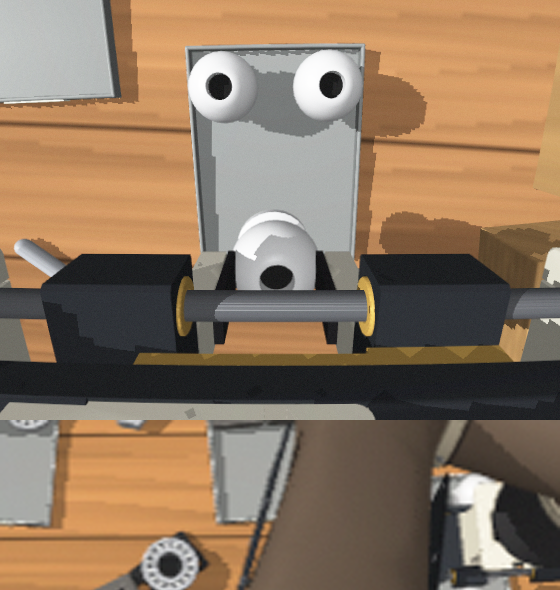

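The ball hangs upright and centred over the free floor of its tray, with the stock balls ahead at (218,85) and (332,85). I'll lower it.

Request:
play_rows(
  commands=[
    [[0, 0, 2, 0, 0, 0, 0.3], [0, 0, 4.5, 0, 0, 0, 0.3], [0, 0, 6.5, 0, 0, 0, 0.3], [0, 0, 7.5, 0, 0, 0, 0.3], [0, 0, 8, 0, 0, 0, 0.3], [0, 0, 8.3, 0, 0, 0, 0.3], [0, 0, 8.5, 0, 0, 0, 0.3], [0, 0, 8.6, 0, 0, 0, 0.3], [0, 0, 8.6, 0, 0, 0, 0.3], [0, 0, 8.6, 0, 0, 0, 0.3]],
  ],
)

```text
clock: 6.1
tool_pos: [0.4726, -0.3632, 0.0187]
orientation: [180.0, -0.1, 3.1]
force: [-3.1, 3.4, 4.9]
opening: 0.0393
gripper_force: 28.1
```

Request:
play_rows(
  commands=[
    [[0, 0, 0, 0, 0, 0, 0.5], [0, 0, 0, 0, 0, 0, 0.6], [0, 0, 0, 0, 0, 0, 0.75], [0, 0, 0, 0, 0, 0, 0.8], [0, 0, 0, 0, 0, 0, 0.8], [0, 0, -1, 0, 0, 0, 0.8], [0, 0, -3, 0, 0, 0, 0.8], [0, 0, -6, 0, 0, 0, 0.8], [0, 0, -10, 0, 0, 0, 0.9], [0, 0, -14, 0, 0, 0, 1], [0, 0, -16, 0, 0, 0, 1], [0, 0, -16, 0, 0, 0, 1]],
  ],
)

```text
clock: 7.1
tool_pos: [0.4747, -0.3648, 0.1842]
orientation: [179.7, -0.5, 3.1]
force: [0.9, -0.7, -0.1]
opening: 0.0865
gripper_force: 0.0
```

Run:
```python
from h import *
s=save('wrist','w4')
shift((.45,-.03,.25),-51)
```

```text
shift cm [ -0.53 -33.45  -6.98] rot [-0.  -0.4 54.1]
```

Request:
play_rows(
  commands=[
    [[0.4, -4, 0, 0, 0, 7, 1], [0.8, -8, 0, 0, 0, 14, 1], [1.2, -12, 0, 0, 0, 21, 1], [1.6, -16, 0, 0, 0, 28, 1], [2, -20, 0, 0, 0, 35, 1], [2.5, -24, 0.5, 0, 0, 42, 1], [3, -28, 1, 0, 0, 49, 1], [3.4, -31, 2, 0, 0, 54, 1], [3.4, -31.7, 3, 0, 0, 54, 1], [3.4, -31.7, 3, 0, 0, 54, 1], [3.4, -31.7, 3, 0, 0, 54, 1], [3.4, -31.7, 3, 0, 0, 54, 1]],
  ],
)

```text
clock: 8.15
tool_pos: [0.4887, -0.0448, 0.1469]
orientation: [179.9, 0.0, -50.9]
force: [0.1, -1.3, 0.4]
opening: 0.0877
gripper_force: 0.0
```

Run:
```python
from h import *
s=save('wrist','w5')
a=cv2.imread('pics/w4.png')[0:420,100:460];b=cv2.imread('pics/w5.png')[140:350,180:380]
cv2.imwrite('pics/m5.png',np.hstack([cv2.resize(a,(360,420)),cv2.resize(b,(400,420),interpolation=cv2.INTER_CUBIC)]))
shift((.49,-.0457,.012),-51)
```

```text
shift cm [ 0.1  -0.06 13.51] rot [ 0.  -0.   0.1]
```

View pics/m5.png

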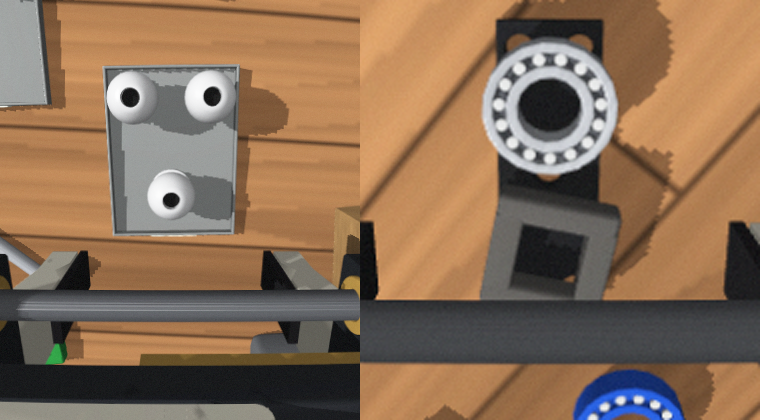

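The ball stands upright in its tray at (170,200). The bearing is undisturbed on the plate at (550,107).

Run:
```python
from h import *
p=pw('w5',[(274.75,194.5)],.028)[0];print(p)
shift((p[0],p[1],.012),-51)
```

```text
[ 0.49062696 -0.04662576  0.028     ]
shift cm [ 0.21 -0.05 13.51] rot [ 0.  -0.   0.1]
```

Request:
play_rows(
  commands=[
    [[0.15, -0.05, 3, 0, 0, 0, 1], [0.15, -0.05, 6, 0, 0, 0, 1], [0.15, -0.05, 9, 0, 0, 0, 1], [0.15, -0.05, 11.5, 0, 0, 0, 1], [0.15, -0.05, 12.7, 0, 0, 0, 1], [0.15, -0.05, 13.3, 0, 0, 0, 1], [0.15, -0.05, 13.5, 0, 0, 0, 1], [0.15, -0.05, 13.5, 0, 0, 0, 1], [0.15, -0.05, 13.5, 0, 0, 0, 1], [0.15, -0.05, 13.5, 0, 0, 0, 0.5], [0.15, -0.05, 13.5, 0, 0, 0, 0.5], [0.15, -0.05, 13.5, 0, 0, 0, 0.5], [0.15, -0.05, 13.5, 0, 0, 0, 0.5], [0.15, -0.05, 13.5, 0, 0, 0, 0.5], [0.15, -0.05, 13.5, 0, 0, 0, 0.5], [0.15, -0.05, 13.5, 0, 0, 0, 0.5], [0.15, -0.05, 13.5, 0, 0, 0, 0.5]],
  ],
)

```text
clock: 9.62
tool_pos: [0.4903, -0.0455, 0.0121]
orientation: [180.0, -0.0, -50.9]
force: [-0.2, 0.3, -1.1]
opening: 0.045
gripper_force: 0.0
```

Run:
```python
from h import *
c=np.array([.6342,.1491]);y=np.radians(-4.6);p=c-.035*np.array([np.cos(y),np.sin(y)]);print(p)
shift((*p,.10),-4.6)
```

```text
[0.59931274 0.15190696]
shift cm [ -8.46 -20.9   -8.8 ] rot [  0.    0.  -46.3]
```

Run:
```python
from h import *
save('wrist','w6');save('scene','s6')
a=cv2.imread('pics/w6.png')[180:420,130:430];b=cv2.imread('pics/s6.png')[160:270,205:335]
cv2.imwrite('pics/m6.png',np.hstack([cv2.resize(a,(400,338)),cv2.resize(b,(400,338),interpolation=cv2.INTER_CUBIC)]))
print(get_obs()['opening'])
```

```text
0.0440296676427618
```

View pics/m6.png

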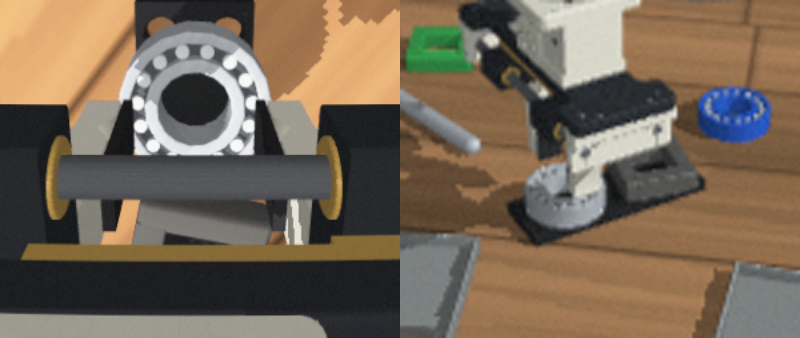

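The pads read 44 mm with no force, yet in the picture they sit over the 62 mm ring. I'll close a little further and watch the force.

Request:
play_rows(
  commands=[
    [[0, 0, 0, 0, 0, 0, 0.45], [0, 0, 0, 0, 0, 0, 0.4], [0, 0, 0, 0, 0, 0, 0.4], [0, 0, 0, 0, 0, 0, 0.4]],
  ],
)

```text
clock: 10.05
tool_pos: [0.4903, -0.0455, 0.0121]
orientation: [180.0, -0.0, -50.9]
force: [0.7, 0.5, -0.6]
opening: 0.0352
gripper_force: 0.0
```

Run:
```python
from h import *
s=save('scene','s7');o=get_obs();t=o['tool_pos'];u=np.radians(o['orientation'][2]);y=np.array([np.sin(u),-np.cos(u),0])
save('wrist','w7')
def ov(fn,box,k):
  c=np.load(f'pics/{fn}.npz');x0,y0,x1,y1=box
  im=cv2.resize(cv2.imread(f'pics/{fn}.png')[y0:y1,x0:x1],None,fx=k,fy=k,interpolation=cv2.INTER_CUBIC)
  rv=cv2.Rodrigues(c['A'].T)[0];tv=-c['A'].T@c['o']
  for sgn in(-1,1):
    for dz,col in((0,(0,0,255)),(.016,(0,255,255)),(.032,(255,0,255))):
      P=t+y*sgn*o['opening']/2+[0,0,dz]
      q=cv2.projectPoints(P.reshape(1,3),rv,tv,c['K'],c['d'])[0].ravel();q=((q-[x0,y0]+.5)*k).astype(int);cv2.circle(im,tuple(int(v) for v in q),4,col,1)
  return im
a=ov('s7',(230,165,310,245),5);b=ov('w7',(200,240,360,400),2.5);cv2.imwrite('pics/m7.png',np.hstack([a,b]))
```

```text
(no output)
```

View pics/m7.png

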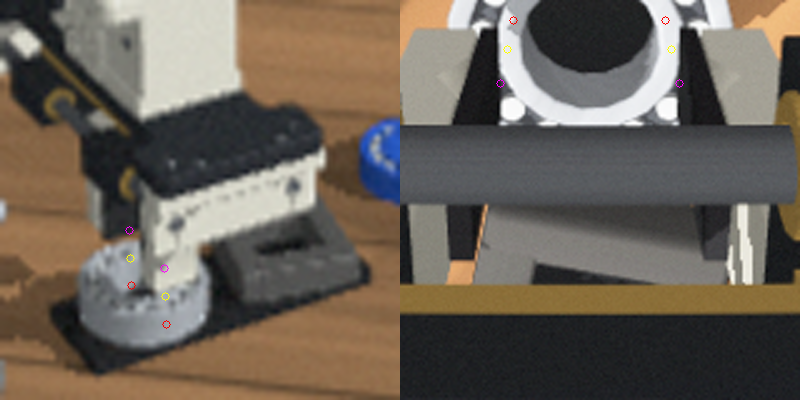

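The overlay shows the fingertips about 30 mm above the reported TCP: the magenta dots (+32 mm) match the finger's end. That also explains the 40 mm reading on the ball, which was gripped 13 mm above its centre. The fingers are above the ring, so I'll raise, reopen and go lower, watching the force.

Request:
play_rows(
  commands=[
    [[0, 0, -2, 0, 0, 0, 1], [0, 0, -2, 0, 0, 0, 1], [0, 0, -2, 0, 0, 0, 1], [0, 0, -2, 0, 0, 0, 1], [0, 0, -2, 0, 0, 0, 1], [0, 0, -2, 0, 0, 0, 1], [0, 0, -2, 0, 0, 0, 1], [0, 0, 0, 0, 0, 0, 1], [0, 0, 1.5, 0, 0, 0, 1], [0, 0, 2.4, 0, 0, 0, 1], [0, 0, 2.8, 0, 0, 0, 1], [0, 0, 2.8, 0, 0, 0, 1], [0, 0, 2.8, 0, 0, 0, 1]],
  ],
)

```text
clock: 11.23
tool_pos: [0.4905, -0.0456, -0.0158]
orientation: [180.0, -0.0, -50.9]
force: [-1.3, 0.3, 0.3]
opening: 0.0877
gripper_force: 0.0
```

The reported TCP is now below the bench with no contact, so the offset is real. I'll find the bench by touch.

Request:
play_rows(
  commands=[
    [[0, 0, 0.3, 0, 0, 0, 1], [0, 0, 0.6, 0, 0, 0, 1], [0, 0, 0.8, 0, 0, 0, 1], [0, 0, 1, 0, 0, 0, 1], [0, 0, 1, 0, 0, 0, 1]],
  ],
)

```text
clock: 11.65
tool_pos: [0.4901, -0.0456, -0.0262]
orientation: [180.0, 0.0, -51.0]
force: [0.3, 0.5, 0.3]
opening: 0.0874
gripper_force: 0.0
```

Request:
play_rows(
  commands=[
    [[0, 0, 0.1, 0, 0, 0, 1], [0, 0, 0.2, 0, 0, 0, 1], [0, 0, 0.3, 0, 0, 0, 1], [0, 0, 0.3, 0, 0, 0, 1]],
  ],
)

```text
clock: 11.98
tool_pos: [0.4905, -0.0455, -0.0282]
orientation: [-180.0, -0.0, -50.9]
force: [-3.2, 0.4, 10.2]
opening: 0.0877
gripper_force: 5.2
```

The bench shows at a reported z of -0.028, so true tip z is reported + 0.028. I'll raise to a tip height of 12 mm and grip the bearing.

Request:
play_rows(
  commands=[
    [[0, 0, -0.6, 0, 0, 0, 1], [0, 0, -1.3, 0, 0, 0, 1], [0, 0, -1.3, 0, 0, 0, 1], [0, 0, -1.3, 0, 0, 0, 0.5], [0, 0, -1.3, 0, 0, 0, 0.5], [0, 0, -1.3, 0, 0, 0, 0.5], [0, 0, -1.3, 0, 0, 0, 0.5], [0, 0, -1.3, 0, 0, 0, 0.5], [0, 0, -1.3, 0, 0, 0, 0.5], [0, 0, -1.3, 0, 0, 0, 0.5], [0, 0, -1.3, 0, 0, 0, 0.5]],
  ],
)

```text
clock: 12.9
tool_pos: [0.4901, -0.0456, -0.0162]
orientation: [180.0, 0.0, -51.0]
force: [-0.6, -0.8, -2.4]
opening: 0.0614
gripper_force: 30.0
```

Run:
```python
from h import *
shift((.5993,.1519,.06),-4.6)
```

```text
shift cm [ -8.46 -20.92  -7.62] rot [  0.    0.  -46.4]
```

Request:
play_rows(
  commands=[
    [[0, 0, -0.6, 0, 0, 0, 0.5], [0, 0, -2, 0, 0, 0, 0.5], [0, 0, -5, 0, 0, 0, 0.5], [0, 0, -7.6, 0, 0, 0, 0.5], [-0.8, -2, -7.6, 0, 0, -5, 0.5], [-2, -5, -7.6, 0, 0, -11, 0.5], [-3.4, -8.3, -7.6, 0, 0, -17, 0.5], [-4.8, -12, -7.6, 0, 0, -24, 0.5], [-6.2, -15.3, -7.6, 0, 0, -31, 0.5], [-7.4, -18.3, -7.6, 0, 0, -38, 0.5], [-8.2, -20.3, -7.6, 0, 0, -44, 0.5], [-8.5, -20.9, -7.6, 0, 0, -46.4, 0.5], [-8.5, -20.9, -7.6, 0, 0, -46.4, 0.5], [-8.5, -20.9, -7.6, 0, 0, -46.4, 0.5]],
  ],
)

```text
clock: 14.07
tool_pos: [0.5984, 0.1521, 0.0598]
orientation: [180.0, 0.1, -4.6]
force: [-0.4, -1.1, -2.1]
opening: 0.061
gripper_force: 30.0
```

Run:
```python
from h import *
save('wrist','w8'); save('wrist','w8')
shift((.5993,.1519,-.0242),-4.6)
a=cv2.imread('pics/w8.png')[0:420,80:480];b=cv2.imread('pics/w7.png')
cv2.imwrite('pics/m8.png',a)
```

```text
shift cm [ 0.1  -0.07  8.43] rot [ 0.   0.  -0.1]
```

View pics/m8.png

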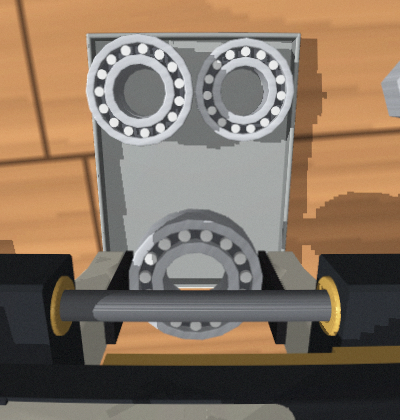

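The bearing is held level and centred in its tray's width (195 between lips at 105 and 285). Two stock bearings lie ahead. I'll lower it.

Request:
play_rows(
  commands=[
    [[0, 0, 2, 0, 0, 0, 0.5], [0, 0, 4.5, 0, 0, 0, 0.5], [0, 0, 6.5, 0, 0, 0, 0.5], [0, 0, 7.3, 0, 0, 0, 0.5], [0, 0, 7.8, 0, 0, 0, 0.5], [0, 0, 8.1, 0, 0, 0, 0.5], [0, 0, 8.3, 0, 0, 0, 0.5], [0, 0, 8.4, 0, 0, 0, 0.5], [0, 0, 8.4, 0, 0, 0, 0.5], [0, 0, 8.4, 0, 0, 0, 0.5]],
  ],
)

```text
clock: 15.0
tool_pos: [0.5995, 0.1524, -0.0231]
orientation: [-180.0, -0.1, -4.5]
force: [-0.5, 0.4, -2.5]
opening: 0.0613
gripper_force: 30.0
```

Request:
play_rows(
  commands=[
    [[0, 0, 0.1, 0, 0, 0, 0.5], [0, 0, 0.15, 0, 0, 0, 0.5], [0, 0, 0.15, 0, 0, 0, 0.5], [0, 0, 0.15, 0, 0, 0, 0.5]],
  ],
)

```text
clock: 15.33
tool_pos: [0.5996, 0.1525, -0.0242]
orientation: [-180.0, -0.1, -4.5]
force: [-1.8, 0.1, 5.6]
opening: 0.0612
gripper_force: 30.0
```

Contact. I'll release gently to 70 mm and go up.

Request:
play_rows(
  commands=[
    [[0, 0, 0, 0, 0, 0, 0.74], [0, 0, 0, 0, 0, 0, 0.78], [0, 0, 0, 0, 0, 0, 0.8], [0, 0, 0, 0, 0, 0, 0.8], [0, 0, -0.5, 0, 0, 0, 0.8], [0, 0, -2, 0, 0, 0, 0.8], [0, 0, -5, 0, 0, 0, 0.8], [0, 0, -9, 0, 0, 0, 1], [0, 0, -13, 0, 0, 0, 1], [0, 0, -14, 0, 0, 0, 1], [0, 0, -14, 0, 0, 0, 1]],
  ],
)

```text
clock: 16.25
tool_pos: [0.6017, 0.1533, 0.1198]
orientation: [-179.8, -0.4, -4.5]
force: [-0.3, 0.0, -0.5]
opening: 0.0866
gripper_force: 0.0
```

Run:
```python
from h import *
save('wrist','w9')
shift((.446,.008,.115),-61)
```

```text
shift cm [-14.23  15.66   0.12] rot [-0.2 -0.1 56.5]
```

Request:
play_rows(
  commands=[
    [[-2, 2, 0, 0, 0, 7, 1], [-4, 4, 0, 0, 0, 14, 1], [-6, 6, 0, 0, 0, 21, 1], [-8, 8.5, 0, 0, 0, 28, 1], [-10, 11, 0, 0, 0, 35, 1], [-12, 13, 0, 0, 0, 42, 1], [-14, 14.5, 0, 0, 0, 49, 1], [-14.6, 15.1, 0, 0, 0, 56, 1], [-14.6, 15.1, 0, 0, 0, 57, 1], [-14.6, 15.1, 0, 0, 0, 57, 1], [-14.6, 15.1, 0, 0, 0, 57, 1]],
  ],
)

```text
clock: 17.22
tool_pos: [0.442, 0.0135, 0.1143]
orientation: [180.0, -0.0, -61.4]
force: [0.7, 0.4, -0.1]
opening: 0.0875
gripper_force: 0.0
```

Run:
```python
from h import *
save('wrist','w10')
a=cv2.imread('pics/w9.png')[0:420,140:420];b=cv2.imread('pics/w10.png')[80:300,180:380]
cv2.imwrite('pics/m10.png',np.hstack([cv2.resize(a,(360,540)),cv2.resize(b,None,fx=2.2,fy=2.4545,interpolation=cv2.INTER_CUBIC)]))
shift((.4425,.0133,-.016),-61.3)
```

```text
shift cm [ 0.04 -0.02 13.03] rot [ 0.  -0.  -0.1]
```

View pics/m10.png

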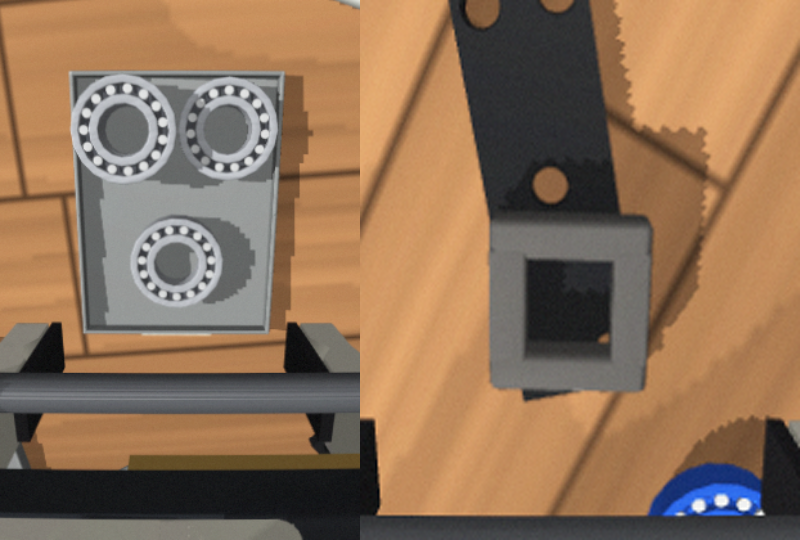

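The bearing lies flat in its tray at (177,262) in the left panel. The collar is square to the fingers and centred at (569,300). That was my last picture view, so from here I rely on force, opening and image code.

Request:
play_rows(
  commands=[
    [[0, 0, 3, 0, 0, 0, 1], [0, 0, 6, 0, 0, 0, 1], [0, 0, 9, 0, 0, 0, 1], [0, 0, 11.5, 0, 0, 0, 1], [0, 0, 12.5, 0, 0, 0, 1], [0, 0, 13, 0, 0, 0, 1], [0, 0, 13, 0, 0, 0, 1], [0, 0, 13, 0, 0, 0, 1], [0, 0, 13, 0, 0, 0, 0.5], [0, 0, 13, 0, 0, 0, 0.5], [0, 0, 13, 0, 0, 0, 0.5], [0, 0, 13, 0, 0, 0, 0.5], [0, 0, 13, 0, 0, 0, 0.5], [0, 0, 13, 0, 0, 0, 0.5], [0, 0, 13, 0, 0, 0, 0.5], [0, 0, 13, 0, 0, 0, 0.5]],
  ],
)

```text
clock: 18.6
tool_pos: [0.442, 0.0134, -0.015]
orientation: [-179.9, -0.0, -61.5]
force: [-1.4, 0.2, 6.9]
opening: 0.0594
gripper_force: 29.9
```

Run:
```python
from h import *
c=np.array([.6349,-.1629]);y=np.radians(4);p=c-.035*np.array([np.cos(y),np.sin(y)]);print(p)
shift((*p,.06),4)
```

```text
[ 0.59998526 -0.16534148]
shift cm [23.25 -5.37 -7.49] rot [ -0.   -0.  -65.5]
```

Request:
play_rows(
  commands=[
    [[0, 0, -0.5, 0, 0, 0, 0.5], [0, 0, -2, 0, 0, 0, 0.5], [0, 0, -5, 0, 0, 0, 0.5], [0, 0, -7.5, 0, 0, 0, 0.5], [0, 0, -7.5, 0, 0, 0, 0.5], [0, 0, -7.5, 0, 0, 0, 0.5]],
  ],
)

```text
clock: 19.1
tool_pos: [0.4421, 0.0136, 0.0606]
orientation: [-179.8, 0.0, -61.6]
force: [0.2, -1.0, -4.6]
opening: 0.0601
gripper_force: 29.9
```

Run:
```python
from h import *
save('wrist','w11');save('top','t11')
# stack check: green/dark plate still at place? print dark mask centroid in the top view near the plate
g=cv2.cvtColor(cv2.imread('pics/w11.png'),cv2.COLOR_BGR2GRAY)
shift((.6,-.1653,.06),4)
```

```text
shift cm [23.26 -5.54 -0.14] rot [  0.    0.1 -65.6]
```

Request:
play_rows(
  commands=[
    [[1, -0.2, 0, 0, 0, -4, 0.5], [3, -0.7, 0, 0, 0, -10, 0.5], [5.5, -1.3, 0, 0, 0, -16, 0.5], [8, -1.9, 0, 0, 0, -22, 0.5], [10.5, -2.5, 0, 0, 0, -28, 0.5], [13, -3.1, 0, 0, 0, -34, 0.5], [15.5, -3.7, 0, 0, 0, -40, 0.5], [18, -4.3, 0, 0, 0, -46, 0.5], [20.5, -4.9, 0, 0, 0, -52, 0.5], [22.3, -5.3, 0, 0, 0, -58, 0.5], [23.1, -5.5, 0, 0, 0, -63, 0.5], [23.3, -5.5, 0, 0, 0, -65.5, 0.5], [23.3, -5.5, 0, 0, 0, -65.5, 0.5], [23.3, -5.5, 0, 0, 0, -65.5, 0.5]],
  ],
)

```text
clock: 20.37
tool_pos: [0.5996, -0.1655, 0.0575]
orientation: [-180.0, 0.2, 3.8]
force: [-0.0, 0.3, -2.2]
opening: 0.06
gripper_force: 29.9
```

Request:
play_rows(
  commands=[
    [[0, 0, 2, 0, 0, 0, 0.5], [0, 0, 4.5, 0, 0, 0, 0.5], [0, 0, 6.5, 0, 0, 0, 0.5], [0, 0, 7.3, 0, 0, 0, 0.5], [0, 0, 7.7, 0, 0, 0, 0.5], [0, 0, 7.9, 0, 0, 0, 0.5], [0, 0, 8, 0, 0, 0, 0.5], [0, 0, 8, 0, 0, 0, 0.5]],
  ],
)

```text
clock: 21.03
tool_pos: [0.6017, -0.1654, -0.0195]
orientation: [180.0, -0.1, 4.0]
force: [-0.1, -0.3, -3.2]
opening: 0.0593
gripper_force: 29.9
```

Request:
play_rows(
  commands=[
    [[0, 0, 0.15, 0, 0, 0, 0.5], [0, 0, 0.3, 0, 0, 0, 0.5], [0, 0, 0.35, 0, 0, 0, 0.5], [0, 0, 0.35, 0, 0, 0, 0.5]],
  ],
)

```text
clock: 21.37
tool_pos: [0.6016, -0.1654, -0.0229]
orientation: [180.0, -0.1, 4.0]
force: [-0.9, 1.7, 4.8]
opening: 0.0595
gripper_force: 29.9
```

Contact at the expected height. Release and rise.

Request:
play_rows(
  commands=[
    [[0, 0, 0, 0, 0, 0, 0.72], [0, 0, 0, 0, 0, 0, 0.76], [0, 0, 0, 0, 0, 0, 0.78], [0, 0, 0, 0, 0, 0, 0.78], [0, 0, -0.5, 0, 0, 0, 0.78], [0, 0, -2, 0, 0, 0, 0.78], [0, 0, -5, 0, 0, 0, 0.78], [0, 0, -9, 0, 0, 0, 1], [0, 0, -13, 0, 0, 0, 1], [0, 0, -15, 0, 0, 0, 1], [0, 0, -15, 0, 0, 0, 1], [0, 0, -15, 0, 0, 0, 1]],
  ],
)

```text
clock: 22.37
tool_pos: [0.6019, -0.1654, 0.1283]
orientation: [180.0, -0.2, 3.9]
force: [-0.1, 0.3, -1.3]
opening: 0.0872
gripper_force: 0.0
```

Run:
```python
from h import *
save('wrist','w12')
shift((.468,-.017,.13),-51)
```

```text
shift cm [-12.23 -15.71  -0.35] rot [-0.  -0.  54.9]
```

Request:
play_rows(
  commands=[
    [[-2, -2.5, -1, 0, 0, 7, 1], [-4, -5, -2, 0, 0, 14, 1], [-6, -7.5, -3, 0, 0, 21, 1], [-8, -10, -4, 0, 0, 28, 1], [-10, -12.5, -5, 0, 0, 35, 1], [-11.5, -14.5, -6, 0, 0, 42, 1], [-12.2, -15.7, -7, 0, 0, 49, 1], [-12.2, -15.7, -7, 0, 0, 55, 1], [-12.2, -15.7, -7, 0, 0, 55, 1], [-12.2, -15.7, -7, 0, 0, 55, 1], [-12.2, -15.7, -7, 0, 0, 55, 1]],
  ],
)

```text
clock: 23.33
tool_pos: [0.468, -0.0176, 0.195]
orientation: [179.9, 0.0, -50.9]
force: [-0.1, -0.8, 0.1]
opening: 0.0879
gripper_force: 0.0
```

Run:
```python
from h import *
np.set_printoptions(precision=4,suppress=True)
save('wrist','w13')
im=cv2.imread('pics/w13.png'); m=(im.max(2)<60).astype(np.uint8)
n,l,st,ce=cv2.connectedComponentsWithStats(m)
for i in range(1,n):
  if st[i,4]>1500:
    ct=cv2.findContours((l==i).astype(np.uint8),cv2.RETR_EXTERNAL,cv2.CHAIN_APPROX_NONE)[0]; c=max(ct,key=cv2.contourArea)[:,0]
    w=pw('w13',c.astype(float),.010)[:,:2]; r=cv2.minAreaRect((w*1000).astype(np.float32)); print(st[i],'rect mm',r)
# collar in its tray (w12): dark grey components
print(get_obs()['tool_pos'])
```

```text
[ 252  112   47  135 5424] rect mm ((467.66015625, -17.53638458251953), (49.05712127685547, 148.7810821533203), 38.79881286621094)
[    0   251   560   169 48598] rect mm ((326.3392639160156, 125.63410949707031), (802.7958374023438, 259.55963134765625), 36.421913146972656)
[ 0.4681 -0.0177  0.195 ]
```

The image code finds the plate at (467.7, -17.5) mm, 49 x 149 mm, with its axis at -51.2°. It hasn't moved and it is square under the tool, so I'll descend to a tip height of about 2 mm.

Request:
play_rows(
  commands=[
    [[0, 0, 4, 0, 0, -0.2, 1], [0, 0, 8, 0, 0, -0.2, 1], [0, 0, 12, 0, 0, -0.2, 1], [0, 0, 16, 0, 0, -0.2, 1], [0, 0, 19, 0, 0, -0.2, 1], [0, 0, 20.5, 0, 0, -0.2, 1], [0, 0, 21.5, 0, 0, -0.2, 1], [0, 0, 22.1, 0, 0, -0.2, 1], [0, 0, 22.1, 0, 0, -0.2, 1], [0, 0, 22.1, 0, 0, -0.2, 1], [0, 0, 22.1, 0, 0, -0.2, 0.4], [0, 0, 22.1, 0, 0, -0.2, 0.4], [0, 0, 22.1, 0, 0, -0.2, 0.4], [0, 0, 22.1, 0, 0, -0.2, 0.4], [0, 0, 22.1, 0, 0, -0.2, 0.4], [0, 0, 22.1, 0, 0, -0.2, 0.4], [0, 0, 22.1, 0, 0, -0.2, 0.4], [0, 0, 22.1, 0, 0, -0.2, 0.4], [0, 0, 22.1, 0, 0, -0.2, 0.4]],
  ],
)

```text
clock: 24.97
tool_pos: [0.4683, -0.0173, -0.0248]
orientation: [180.0, -0.0, -50.8]
force: [-1.8, -0.0, 5.6]
opening: 0.0497
gripper_force: 30.0
```

Request:
play_rows(
  commands=[
    [[0, 0, -0.5, 0, 0, 0, 0.4], [0, 0, -2, 0, 0, 0, 0.4], [0, 0, -5, 0, 0, 0, 0.4], [0, 0, -9, 0, 0, 0, 0.4], [0, 0, -11, 0, 0, 0, 0.4], [0, 0, -11, 0, 0, 0, 0.4]],
  ],
)

```text
clock: 25.47
tool_pos: [0.4713, -0.0164, 0.0896]
orientation: [-179.6, -0.2, -50.8]
force: [1.2, 0.6, -4.4]
opening: 0.0495
gripper_force: 30.0
```

Run:
```python
from h import *
np.set_printoptions(precision=4,suppress=True)
for k,v in dict(h=(.5045,-.1)).items(): pass
im=cv2.imread('pics/top0.png'); S=cv2.cvtColor(im,cv2.COLOR_BGR2HSV)[:,:,1]
m=((S<70)&(im.max(2)>50)).astype(np.uint8); m=cv2.morphologyEx(m,cv2.MORPH_OPEN,np.ones((3,3)))
for nm,(x,y) in dict(plate=(185,205),ball=(400,205),bearing=(240,172),collar=(338,170)).items():
  n,l,st,ce=cv2.connectedComponentsWithStats(m); i=l[y,x]
  c=max(cv2.findContours((l==i).astype(np.uint8),cv2.RETR_EXTERNAL,cv2.CHAIN_APPROX_NONE)[0],key=cv2.contourArea)[:,0].astype(float)
  w=(pw('top0',c,.012)[:,:2]*1000).astype(np.float32); r=cv2.minAreaRect(w); print(nm,i,st[i],r); 
  if nm=='plate':
    b=cv2.boxPoints(r);print(b)
shift((.49,.36,.10),7)
```

```text
plate 10 [ 153  173   42   59 1876] ((497.7071228027344, 362.5760192871094), (178.59548950195312, 133.95603942871094), 6.960474491119385)
[[400.9508 418.2389]
 [417.1842 285.2701]
 [594.4634 306.9131]
 [578.23   439.8819]]
ball 9 [ 375  169   49   57 2308] ((506.94036865234375, -359.66827392578125), (178.1544189453125, 137.24447631835938), 3.7460906505584717)
bearing 7 [ 216  132   46   56 2203] ((635.0128784179688, 149.33572387695312), (133.7991943359375, 181.33160400390625), 85.57550811767578)
collar 6 [ 312  131   47   56 2162] ((634.9661865234375, -160.19126892089844), (180.11727905273438, 135.48013305664062), 4.470313549041748)
shift cm [-27.98 -25.25  -0.95] rot [ -0.3  -0.4 -57.8]
```

Run:
```python
from h import *
shift((.4988,.3531,.09),7)
```

```text
shift cm [-26.9  -25.48   0.06] rot [ -0.3  -0.4 -57.8]
```

Request:
play_rows(
  commands=[
    [[-1, -1, 0, 0, 0, -2, 0.4], [-3, -2.8, 0, 0, 0, -6, 0.4], [-5.2, -4.9, 0, 0, 0, -11, 0.4], [-7.5, -7.1, 0, 0, 0, -16, 0.4], [-9.9, -9.4, 0, 0, 0, -21, 0.4], [-12.3, -11.7, 0, 0, 0, -26, 0.4], [-14.7, -14, 0, 0, 0, -31, 0.4], [-17.1, -16.2, 0, 0, 0, -36, 0.4], [-19.5, -18.5, 0, 0, 0, -41, 0.4], [-21.7, -20.6, 0, 0, 0, -46, 0.4], [-23.7, -22.5, 0, 0, 0, -51, 0.4], [-25.4, -24.1, 0, 0, 0, -55, 0.4], [-26.5, -25.1, 0, 0, 0, -57.4, 0.4], [-26.9, -25.5, 0, 0, 0, -57.8, 0.4], [-26.9, -25.5, 0, 0, 0, -57.8, 0.4], [-26.9, -25.5, 0, 0, 0, -57.8, 0.4], [-26.9, -25.5, 0, 0, 0, -57.8, 0.4], [-26.9, -25.5, 0, 0, 0, -57.8, 0.4]],
  ],
)

```text
clock: 26.97
tool_pos: [0.4961, 0.3512, 0.0848]
orientation: [180.0, 0.0, 6.9]
force: [-0.4, 0.3, -4.0]
opening: 0.0495
gripper_force: 30.0
```

Run:
```python
from h import *
np.set_printoptions(precision=4,suppress=True)
save('wrist','w14')
shift((.4988,.3531,-.0225),7)
im=cv2.imread('pics/w14.png'); S=cv2.cvtColor(im,cv2.COLOR_BGR2HSV)[:,:,1]
# rows ahead of plate: grey runs per row (tray lip to lip), dark runs (standing plates)
from itertools import groupby
for v in range(20,250,25):
  lab=np.where(im[v].max(1)<55,'D',np.where(S[v]<70,'g','w')); o=[];x=0
  for k,g in groupby(lab):
    n=len(list(g)); 
    if n>5:o.append((str(k),x,x+n-1))
    x+=n
  print(v,o)
```

```text
shift cm [ 0.28 -0.15 10.76] rot [ 0.   0.  -0.1]
20 [('g', 0, 54), ('w', 55, 72), ('w', 74, 487), ('g', 488, 559)]
45 [('g', 0, 57), ('w', 58, 74), ('w', 76, 479), ('g', 480, 559)]
70 [('g', 0, 59), ('w', 60, 76), ('w', 78, 472), ('g', 473, 559)]
95 [('g', 0, 62), ('w', 63, 79), ('w', 81, 161), ('g', 162, 348), ('w', 349, 464), ('g', 465, 559)]
120 [('g', 0, 65), ('w', 66, 81), ('w', 83, 151), ('D', 152, 202), ('g', 203, 217), ('D', 218, 334), ('g', 335, 347), ('w', 348, 456), ('g', 457, 559)]
145 [('g', 0, 68), ('w', 69, 84), ('w', 86, 154), ('D', 155, 204), ('g', 205, 218), ('D', 219, 230), ('g', 231, 259), ('D', 260, 292), ('g', 293, 321), ('D', 322, 332), ('g', 333, 346), ('w', 347, 448), ('g', 449, 559)]
170 [('g', 0, 71), ('w', 72, 156), ('D', 157, 205), ('g', 206, 219), ('D', 220, 331), ('g', 332, 345), ('w', 346, 490), ('g', 491, 559)]
195 [('g', 0, 73), ('w', 74, 89), ('w', 91, 159), ('D', 160, 207), ('g', 208, 220), ('D', 221, 330), ('g', 331, 344), ('w', 345, 559)]
220 [('g', 0, 77), ('w', 78, 92), ('w', 94, 162), ('D', 163, 209), ('g', 210, 221), ('D', 222, 328), ('g', 329, 343), ('w', 344, 559)]
245 [('w', 0, 165), ('D', 166, 211), ('g', 212, 222), ('D', 223, 327), ('g', 328, 342), ('w', 343, 559)]
```

Run:
```python
from h import *
np.set_printoptions(precision=4,suppress=True)
u=np.radians(7);ey=np.array([-np.sin(u),np.cos(u)]);ex=np.array([np.cos(u),np.sin(u)]);t=get_obs()['tool_pos'][:2]
v=[120,145,170,195,220]
for n,c,z in(('lipR',[347.5,346.5,345.5,344.5,343.5],.012),('stand',[202.5,204.5,205.5,207.5,209.5],.002)):
  w=pw('w14',list(zip(c,v)),z)[:,:2]-t; print(n,'y',w@ey,'x',w@ex)
w=pw('w14',[(255,92.5)],.012)[0,:2]-t;print('far lip x',w@ex)
for z in(.095,.105,.115):
  w=pw('w14',[(218,120),(334.5,120),(276,116)],z)[:,:2]-t; print('held',w@ey,w@ex)
g=cv2.cvtColor(cv2.imread('pics/w14.png'),cv2.COLOR_BGR2GRAY);print(g[88:124,276],g[88:124,210])
```

```text
lipR y [-0.0535 -0.0538 -0.054  -0.0543 -0.0546] x [ 0.0691  0.0511  0.0324  0.0129 -0.0073]
stand y [0.0539 0.0534 0.0537 0.0533 0.0528] x [ 0.069   0.0503  0.0309  0.0107 -0.0103]
far lip x 0.08816949201203367
held [ 0.0273 -0.0302 -0.0013] [0.0717 0.0716 0.0735]
held [ 0.0257 -0.0286 -0.0013] [0.072  0.0719 0.0737]
held [ 0.0241 -0.0269 -0.0013] [0.0723 0.0722 0.0739]
[170 184 189 182 137  68 183 124 123 122 123 127 165 186 183 184 184 185
 182 186 181 185 185 182 184 183 184 155  38  48  42  43  47  45  46  44] [178 179 182 190 183 149  90 116 121 125 124 123 122 176 185 186 182 184
 184 185 183 125 123 123 119 126 125 121 118 120 122 122 119 123 121 122]
```

From the image code, the tray's outer lip is at -54 mm and the standing plates are at +53.5 mm relative to the tool, with the far lip at +88 mm. The tray is turned about 0.8° more than the tool. I'll correct by 1 mm and 0.8° and lower.

Request:
play_rows(
  commands=[
    [[0, -0.1, 0, 0, 0, -0.8, 0.4], [0, -0.1, 2, 0, 0, -0.8, 0.4], [0, -0.1, 5, 0, 0, -0.8, 0.4], [0, -0.1, 7.5, 0, 0, -0.8, 0.4], [0, -0.1, 8.7, 0, 0, -0.8, 0.4], [0, -0.1, 9.5, 0, 0, -0.8, 0.4], [0, -0.1, 10, 0, 0, -0.8, 0.4], [0, -0.1, 10.3, 0, 0, -0.8, 0.4], [0, -0.1, 10.3, 0, 0, -0.8, 0.4], [0, -0.1, 10.3, 0, 0, -0.8, 0.4]],
  ],
)

```text
clock: 27.85
tool_pos: [0.4967, 0.3539, -0.0171]
orientation: [-179.9, -0.1, 7.8]
force: [0.8, -0.2, -4.0]
opening: 0.0494
gripper_force: 30.0
```

Request:
play_rows(
  commands=[
    [[0, 0.12, 0, 0, 0, 0, 0.4], [0, 0.12, 0.2, 0, 0, 0, 0.4], [0, 0.12, 0.4, 0, 0, 0, 0.4], [0, 0.12, 0.5, 0, 0, 0, 0.4], [0, 0.12, 0.55, 0, 0, 0, 0.4], [0, 0.12, 0.55, 0, 0, 0, 0.4]],
  ],
)

```text
clock: 28.35
tool_pos: [0.4964, 0.3522, -0.0227]
orientation: [-180.0, -0.0, 7.8]
force: [-3.0, -2.0, 4.3]
opening: 0.0495
gripper_force: 30.0
```

Contact at the expected height. Release to 54 mm and rise.

Request:
play_rows(
  commands=[
    [[0, 0, 0, 0, 0, 0, 0.6], [0, 0, 0, 0, 0, 0, 0.61], [0, 0, 0, 0, 0, 0, 0.62], [0, 0, 0, 0, 0, 0, 0.62], [0, 0, -0.5, 0, 0, 0, 0.62], [0, 0, -1.5, 0, 0, 0, 0.62], [0, 0, -3.5, 0, 0, 0, 0.62], [0, 0, -7, 0, 0, 0, 0.62], [0, 0, -11, 0, 0, 0, 0.8], [0, 0, -15, 0, 0, 0, 1], [0, 0, -19, 0, 0, 0, 1], [-3, 0, -22, 0, 0, 0, 1], [-5, 0, -22, 0, 0, 0, 1], [-5, 0, -22, 0, 0, 0, 1], [-5, 0, -22, 0, 0, 0, 1]],
  ],
)

```text
clock: 29.6
tool_pos: [0.4463, 0.3457, 0.1988]
orientation: [-179.9, -0.1, 7.8]
force: [-0.2, -0.6, -0.6]
opening: 0.0866
gripper_force: 0.0
```

Run:
```python
from h import *
np.set_printoptions(precision=4,suppress=True)
print(get_obs()['opening'],get_obs()['gripper_force'])
def comps(fn,mask,z,mn,mx=9000):
  n,l,st,ce=cv2.connectedComponentsWithStats(mask.astype(np.uint8))
  for i in range(1,n):
    if mn<st[i,4]<mx:
      c=max(cv2.findContours((l==i).astype(np.uint8),cv2.RETR_EXTERNAL,cv2.CHAIN_APPROX_NONE)[0],key=cv2.contourArea)[:,0].astype(float)
      print(fn,st[i],cv2.minAreaRect((pw(fn,c,z)[:,:2]*1000).astype(np.float32)))
save('wrist','w15'); im=cv2.imread('pics/w15.png'); comps('w15',im.max(2)<60,.012,1500)
im=cv2.imread('pics/w12.png'); m=(im.max(2)<112)&(im.max(2)-im.min(2).astype(int)<25);m[255:]=0; comps('w12',m,.020,700)
```

```text
0.08656560652711084 0.0
w15 [ 194   47   36  164 4678] ((489.586181640625, 418.5449523925781), (169.2607421875, 31.568626403808594), 7.6286492347717285)
w15 [ 253   61   48  144 5974] ((495.77410888671875, 351.58184814453125), (148.8035888671875, 48.732139587402344), 7.345220565795898)
w15 [ 429  253  131   99 8004] ((333.0804443359375, 40.75933074951172), (137.6260528564453, 175.2817840576172), 8.210087776184082)
w12 [   0   49   15  193 1651] ((629.414306640625, 71.59725952148438), (9.304930686950684, 168.6673583984375), 85.09580993652344)
w12 [ 242  163   91   69 5565] ((604.5360107421875, -176.1667938232422), (61.00056076049805, 79.07523345947266), 2.949251651763916)
```

The plate measures 149 x 49 mm at floor height in its tray. The collar (its outline merges with its shadow) lies in its own tray, and the gripper is empty and clear. I'll hand in.

```bash
python3 -c "
from plant import close_job; print(close_job())"
```

```text
the job is handed in; nothing more can be done
None
```

I put the ball, bearing, collar and plate each in its own tray, released, and handed the job in at about 30 s; the hand-in returned no verdict. I confirmed the ball and bearing by eye, but the collar and plate only by contact force and image code.

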